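# Hold the waste caddy open with its lever, then let the lid down softly

### The arm

A 7-joint arm with a two-finger parallel gripper is mounted at the origin on a cart in front of the work surface, level with it; the furniture and walls round the work are solid. World frame = base frame: x ahead of the robot, y to its left, z up, the work surface at z = 0. Lengths are in m, angles in rad, forces in N, time in s.
With the tool pointing down it reaches from about 0.4 to 0.85 m from the base axis. Payload 4.5 kg.
Tool frame: the origin (TCP) lies midway between the tips of the shut fingers; the grasp point (between the pads) lies 19 mm behind it; z points along the fingers, y is the direction in which the jaws open and shut (so a half turn about z gives the same grasp; the last joint's range is limited). The gripper opens to 88 mm and grips with 3 to 60 N. Pads are 18 mm wide; open, the fingers measure 123 mm over their backs; the gripper's body (75 mm by 187 mm) begins 45 mm behind the grasp point.
Start: joints at [1.187, 0.689, -0.195, 1.565, 0.157, 0.902, -0.215], TCP at [0.254, -0.571, 0.239] pointing down, gripper open.
Joint ranges: [-3.01, 3.01], [-0.46, 2.08], [-1.47, 1.51], [0.13, 2.56], [-1, 4.14], [0.04, 2.09], [-2.66, 2.66]. Speed limits (rad/s): [2.57, 2.57, 3.14, 3.14, 3.14, 3.14, 3.14].

### API

Orientations are given as a unit quaternion [x, y, z, w].
In Python, from plant import r gives the robot as it stands. The module is installed in compiled form; this text tells all that it offers.
- The arm moves only by the tool carry_out, never from a script. Its argument "commands" is a list of rows, each a list of 6 numbers: the shift along the tool's x, y, z in m, then the turn, a rotation vector about the tool's x, y, z in degrees. In form: [[dx, dy, dz, wx, wy, wz], ...]. A call has 1 to 12 rows; each row is the pose to reach, as a shift and turn from the pose commanded when the call began, along the tool's axes at that moment; what a row does not reach only later rows make up. A row lasts 1/10 s, in which the tool goes at most 50 mm and 8.59 degrees, less where a joint would pass 70% of its speed; a pose out of reach is approached as far as the arm can. A call with a gripper value outside its range is refused whole. "fingers" is the closure in counts, from 0 (fully open) to 255 (shut), set as the call begins (left out, the last holds). The fingers move at their own pace and stop on an object; "grip_force" is the grip in N (left out, the last holds). Time passes only in rows, so rows that repeat a pose let the fingers close. It gives the time, the measured TCP pose, the force and the opening at its end, in the units of the state.
- r.get_state(): the state, without advancing time (a new reading comes with each control period).
- r.snapshot(name): name is "scene" or "top" or "wrist"; returns a dict with "img" (400x640x3 uint8, blue, green, red), "intrinsics" (3x3 intrinsics, pixels), "extrinsics" (4x4, takes a point from camera to world coordinates); the wrist camera has in their place "tool_from_camera" (4x4, takes a point from camera to tool coordinates, whose origin is the TCP and whose axes are the flange's). Camera axes: x right, y down, z forward; pixel columns grow to the right and rows downward; lengths in m; the calibration is good to about 2 mm. A picture is of the moment at which its call begins: read the wrist's pose just before it. There is no depth.
- r.finish_job(): hands the job in, once; it reports no verdict.
Trained networks look in a picture, given as the dict that the camera call returned (one of the last four; its "shot" number tells which), for a name from the list of things; names that differ only in an ending like _2 or _b are one class to them, and where a whole thing is asked for, a point or a joint stands for the part that bears it (a point fixed in the world has none). Each returns a list of dicts, best first, with "p" (0 to 1); they miss things now and then, are a little off and sometimes report something else, mostly with a low value. They report only what shows in the picture. A call takes as long as a camera call.
- r.spot_in(picture, label): "xyz" ([x, y, z] in m, in world coordinates, good to about 4 mm: the middle of the surface that is visible of it).
- r.spot_point(picture, label): "xyz" ([x, y, z] in m, in world coordinates, good to about 4 mm: a listed point, or the origin of a listed thing).
The state is a dict: "clock": time; "q": joint angles; "qd": joint speeds; "joint_torque": joint torques, N m; "tool_pos": TCP position; "eef_rot": TCP orientation; "contact_force": force on the tool from outside, world axes, zero at the start; "moment": the same for the moment, N m; "opening": opening from 0.0 (shut) to 1.0 (fully open).
Only numpy, scipy, OpenCV 4.12 (cv2) and the standard library are available. Lean on these libraries where they do the work, as an engineer would, in place of code of your own. Each camera call takes 0.05 s, during which the arm holds its last target.

### The job

Open the lid of the wide waste caddy all the way by pressing down its front lever with the fingertips, and keep it fully open for three seconds so that peelings can be scraped in. Then ease the lever up under the fingers so that the lid comes down gently and shuts without slamming, and move clear. Touch the lid itself at no time, grasp and lift nothing, leave the caddies standing where they are, the narrow caddy shut and everything else as it stands.

Things in the scene. Friction and masses are not known exactly. Their poses are not given: they have to be found in the camera images.
- wide_caddy: The wide countertop waste caddy, a steel box with a black lid: bin 170 deep (x) x 190 wide (y), rim 140 high, about 155 high with the lid shut; loose on rubber feet, 3.0 kg. Origin: centre of the bin's underside on the worktop. Its own -x is the front, facing the robot at yaw 0; a 90 wide, 13 high toe plate reaches from the bin to x = -215 under the lever, so pressing the lever does not tip the caddy.
- wide_caddy_pad (a point): Centre of the top of the wide caddy's lever pad, a flat ribbed plate 34 (x) x 42 (y) on a lever that comes out of a fixed black shroud (52 wide, 78 high, reaching 44 out from the bin's front wall). Lever up: the pad is level, 65 above the worktop, 175 in front of the caddy's origin, 90 in front of the bin's wall. Fully pressed it sinks 33 and tilts 0.27 rad. Axes: the lever's.
- wide_caddy_lever (a joint): Angle of the wide caddy's lever about a pivot 125 behind the pad's centre: 0 = up (at rest), 0.27 rad = pressed to its stop. Linked to the lid: lid angle = 4.5 x lever angle. The lid's weight and a light spring bring the lever back up; pressing slowly takes about 4 to 12 N at the pad until the stop is met. Nothing holds it down when it is let go.
- wide_caddy_lid (a joint): Angle of the wide caddy's lid about its hinge along the top of the back wall: 0 = shut, about 1.21 rad = fully open (lever at its stop). The front edge swings up and back, to about 315 above the worktop. Let go when open, it slams (well over 5 rad/s); a letting-down of the pad at 20 mm/s shuts it at about 0.7 rad/s.
- wide_caddy_lid_front (a point): Middle of the wide lid's front edge, on the top of the lid, 152 above the worktop when shut (carried by the lid).
- narrow_caddy: The narrow countertop waste caddy, a steel box with a black lid: bin 170 deep (x) x 120 wide (y), rim 140 high, about 155 high with the lid shut; loose on rubber feet, 2.4 kg. Origin: centre of the bin's underside on the worktop. Its own -x is the front, facing the robot at yaw 0; a 90 wide, 13 high toe plate reaches from the bin to x = -215 under the lever, so pressing the lever does not tip the caddy.
- narrow_caddy_pad (a point): Centre of the top of the narrow caddy's lever pad, a flat ribbed plate 34 (x) x 42 (y) on a lever that comes out of a fixed black shroud (52 wide, 78 high, reaching 44 out from the bin's front wall). Lever up: the pad is level, 65 above the worktop, 175 in front of the caddy's origin, 90 in front of the bin's wall. Fully pressed it sinks 33 and tilts 0.27 rad. Axes: the lever's.
- narrow_caddy_lever (a joint): Angle of the narrow caddy's lever about a pivot 125 behind the pad's centre: 0 = up (at rest), 0.27 rad = pressed to its stop. Linked to the lid: lid angle = 4.5 x lever angle. The lid's weight and a light spring bring the lever back up; pressing slowly takes about 4 to 12 N at the pad until the stop is met. Nothing holds it down when it is let go.
- narrow_caddy_lid (a joint): Angle of the narrow caddy's lid about its hinge along the top of the back wall: 0 = shut, about 1.21 rad = fully open (lever at its stop). The front edge swings up and back, to about 315 above the worktop. Let go when open, it slams (well over 5 rad/s); a letting-down of the pad at 20 mm/s shuts it at about 0.7 rad/s.
- narrow_caddy_lid_front (a point): Middle of the narrow lid's front edge, on the top of the lid, 152 above the worktop when shut (carried by the lid).
- spice_jar: Spice jar, 42 across x 106 high, standing between the two caddies; origin at the centre of its underside. A bystander.
- peeler: Green-handled peeler, 170 x 25 x 18, lying between the two levers, pointing away from the robot; origin under its middle. A bystander.
- tin: Lidded tin, 75 across x 66 high, at the front left; origin at the centre of its underside. A bystander.
- teaspoon: Teaspoon, 130 x 26 x 11, lying at the front right; origin under its middle. A bystander.
- spectacles_1: Pair of spectacles, 143 x 141 x 41, lying at the right; origin under its middle. A bystander.

How it is judged:
By the outcome, as a careful person would: the job done as asked, in the order asked, and still so for the second after the job is handed in, with the robot touching nothing.
It also fails if it takes over 48 s, if anything falls off the work surface, if the arm or the gripper's body presses on something with over 40 N, if the wrist force passes 120 N, or if a joint passes its speed limit or range.

## Working session

There is one attempt and no reset: what is moved stays moved. The work goes in short steps, Python scripts to look and compute and a tool call to move; the robot and the scene stay as the last step left them, time stands still between calls to the robot, and variables do not carry over. Pictures are saved under pics/ and viewed, and the job is handed in when it is done.

Besides the shell and the picture viewer there is one more tool, called after "Emit:" by a JSON object that holds its "api" and its "payload", one argument or row to a line. carry_out: Moves the arm, as the interface text tells. Its arguments: {"type":"object","properties":{"commands":{"type":"array","items":{"type":"array","items":{"type":"number"}}},"fingers":{"type":"number"},"grip_force":{"type":"number"}},"required":["commands"]}

```bash
mkdir -p pics; python3 - <<'E'
from plant import r
import cv2,numpy as np
s=r.get_state();print({k:np.round(v,3).tolist() for k,v in s.items()})
for c in("scene","top"):
    p=r.snapshot(c);cv2.imwrite(f"pics/{c}1.png",p["img"])
    print(c,np.round(p["extrinsics"],3).tolist())
    for l in["wide_caddy","wide_caddy_pad","wide_caddy_lid_front","narrow_caddy","narrow_caddy_pad","narrow_caddy_lid_front","spice_jar","peeler","tin","teaspoon","spectacles_1"]:
        print(l,[(np.round(d["xyz"],3).tolist(),round(d["p"],2)) for d in r.spot_point(p,l)][:3])
E
```

```text
{'clock': 0.0, 'q': [1.187, 0.69, -0.195, 1.566, 0.157, 0.902, -0.215], 'qd': [-0.002, 0.001, -0.0, -0.0, 0.001, 0.001, -0.001], 'joint_torque': [0.0, -52.757, -1.267, -15.343, -0.053, 0.007, 0.0], 'tool_pos': [0.253, -0.571, 0.238], 'eef_rot': [0.978, 0.207, -0.0, -0.001], 'contact_force': [0.334, 0.083, 0.074], 'moment': [0.045, 0.011, -0.046], 'opening': 1.0}
scene [[0.876, -0.217, 0.43, 0.03], [-0.481, -0.417, 0.771, -1.079], [0.012, -0.882, -0.47, 0.748], [0.0, 0.0, 0.0, 1.0]]
wide_caddy []
wide_caddy_pad [([0.465, 0.236, 0.065], 0.39)]
wide_caddy_lid_front []
narrow_caddy [([0.655, -0.161, -0.005], 0.74), ([0.563, -0.176, 0.152], 0.27)]
narrow_caddy_pad [([0.48, -0.191, 0.066], 0.64)]
narrow_caddy_lid_front [([0.564, -0.177, 0.151], 0.62)]
spice_jar [([0.623, 0.035, 0.003], 0.62), ([0.516, -0.486, -0.006], 0.59)]
peeler [([0.438, 0.039, -0.003], 0.42)]
tin [([0.424, 0.399, -0.006], 0.83), ([0.439, 0.039, 0.002], 0.55)]
teaspoon []
spectacles_1 [([0.518, -0.482, -0.003], 0.72)]
top [[0.009, -0.976, 0.218, 0.336], [-1.0, -0.01, -0.004, -0.033], [0.006, -0.218, -0.976, 1.254], [0.0, 0.0, 0.0, 1.0]]
wide_caddy [([0.635, 0.204, 0.0], 0.65)]
wide_caddy_pad [([0.465, 0.234, 0.064], 0.53)]
wide_caddy_lid_front [([0.552, 0.22, 0.156], 0.94), ([0.437, -0.368, 0.001], 0.41)]
narrow_caddy [([0.656, -0.158, 0.002], 0.69)]
narrow_caddy_pad [([0.487, -0.191, 0.065], 0.52)]
narrow_caddy_lid_front []
spice_jar [([0.625, 0.03, -0.003], 0.78)]
peeler [([0.439, 0.034, 0.001], 0.58)]
tin [([0.423, 0.393, -0.002], 0.55)]
teaspoon [([0.438, -0.366, 0.002], 0.59)]
spectacles_1 []
```

View pics/scene1.png

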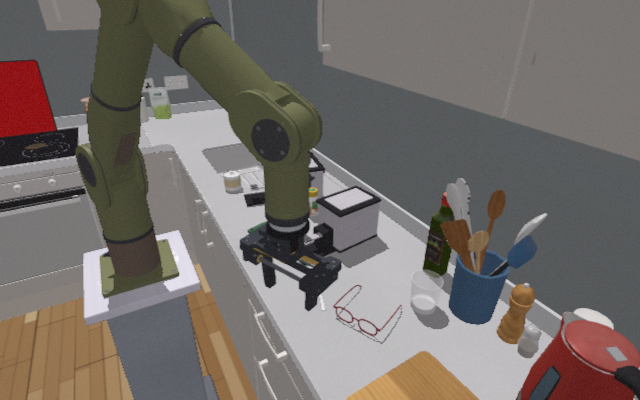

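View pics/top1.png

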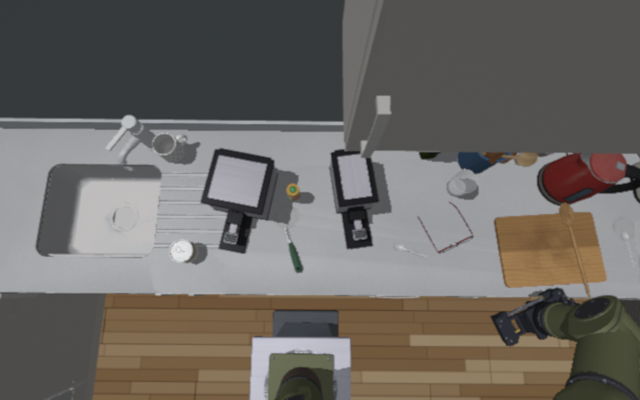

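The top view shows the wide caddy at left, with its pad at about (232,232) and a slight negative yaw. The narrow caddy's pad is at about (357,232), and the peeler lies between them. The network points agree with the given sizes: pad to origin is about 173 mm and the pad height about 65 mm.

```bash
cat > h.py <<'E'
import numpy as np
from scipy.spatial.transform import Rotation as R
def target(yaw,tilt):
    x=np.array([np.cos(yaw),np.sin(yaw),0]);z=np.array([0,0,-1.]);y=np.cross(z,x)
    return R.from_matrix(np.c_[x,y,z])*R.from_rotvec([0,np.radians(tilt),0])
def rel(s,p,Rt):
    R0=R.from_quat(s["eef_rot"])
    return np.round(R0.inv().apply(np.array(p)-s["tool_pos"]),4).tolist(), np.round((R0.inv()*Rt).as_rotvec(degrees=True),2).tolist()
E
python3 - <<'E'
from plant import r
from h import *
s=r.get_state()
print(rel(s,[.44,-.1,.26],target(.0,0)))
print(rel(s,[.45,.235,.26],target(-.18,10)))
E
```

```text
([0.3616, -0.3551, -0.0213], [0.0, -0.0, 23.94])
([0.5066, -0.6572, -0.0213], [-2.99, 9.7, 34.16])
```

Emit:
{"api": "carry_out", "payload": {
  "commands": [
    [0.03,-0.03,-0.01,0,0,2],
    [0.06,-0.06,-0.02,0,0,4],
    [0.09,-0.09,-0.021,0,0,6],
    [0.12,-0.12,-0.021,0,0,8],
    [0.15,-0.15,-0.021,0,0,10],
    [0.18,-0.18,-0.021,0,0,12],
    [0.21,-0.21,-0.021,0,0,14],
    [0.24,-0.24,-0.021,0,0,16],
    [0.27,-0.27,-0.021,0,0,18],
    [0.3,-0.3,-0.021,0,0,20],
    [0.33,-0.33,-0.021,0,0,22],
    [0.36,-0.355,-0.021,0,0,24]
  ],
  "fingers": 255
}}

```text
clock: 2.4
tool_pos: [0.4389, -0.0986, 0.2599]
eef_rot: [1.0, -0.001, 0.0, -0.0]
contact_force: [0.4, 0.1, 0.2]
opening: 0.003
```

```bash
python3 - <<'E'
from plant import r
from h import *
s=r.get_state()
print(s["tool_pos"],s["q"],s["opening"],s["contact_force"])
print(rel(s,[.45,.235,.22],target(-.18,10)))
E
```

```text
[ 0.43893266 -0.09861199  0.25994296] [ 0.15797961  0.43232939 -0.05754822  2.04755332  0.03894011  0.66245686
 -1.49731344] 0.0025335350082233417 [0.4413756  0.14517132 0.16462169]
([0.0105, -0.3336, 0.04], [-0.9, 9.96, 10.2])
```

Emit:
{"api": "carry_out", "payload": {
  "commands": [
    [0,-0.03,0,0,1,1],
    [0,-0.065,0,0,2,2],
    [0,-0.1,0,0,3,3],
    [0.002,-0.135,0,0,4,4],
    [0.004,-0.17,0.005,0,5,5],
    [0.006,-0.205,0.01,0,6,6],
    [0.008,-0.24,0.016,0,7,7],
    [0.01,-0.275,0.022,0,8,8],
    [0.01,-0.31,0.03,0,9,9],
    [0.0105,-0.334,0.04,-0.9,10,10.2],
    [0.0105,-0.334,0.04,-0.9,10,10.2],
    [0.0105,-0.334,0.04,-0.9,10,10.2]
  ]
}}

```text
clock: 3.6
tool_pos: [0.4491, 0.2336, 0.2195]
eef_rot: [0.992, -0.088, 0.087, 0.008]
contact_force: [0.8, -1.7, -0.4]
opening: 0.006
```

```bash
python3 - <<'E'
from plant import r
import cv2
from h import *
s=r.get_state()
print(s["clock"],s["tool_pos"],s["eef_rot"],s["contact_force"])
for c in("wrist","top","scene"):
    p=r.snapshot(c);cv2.imwrite(f"pics/{c}2.png",p["img"])
    for l in["wide_caddy","wide_caddy_pad","wide_caddy_lid_front"]:
        print(c,l,[(np.round(d["xyz"],4).tolist(),round(d["p"],2)) for d in r.spot_point(p,l)][:2])
    if c=="wrist":
        T=np.array(p["tool_from_camera"]);print(T.round(3).tolist(),p["intrinsics"])
        # reproject expected pad corners
        Rt=R.from_quat(s["eef_rot"])
        def proj(P):
            c_=np.linalg.inv(T)@np.r_[Rt.inv().apply(np.array(P)-s["tool_pos"]),1];k=np.array(p["intrinsics"])@c_[:3];return (k[:2]/k[2]).round(0).tolist()
        yw=-.18
        for a,b in((0,0),(-.017,-.021),(-.017,.021),(.017,.021),(.017,-.021)):
            print(proj([.465+a*np.cos(yw)-b*np.sin(yw),.235+a*np.sin(yw)+b*np.cos(yw),.065]))
E
```

```text
3.6 [0.4490838  0.23359272 0.21953538] [ 0.99227114 -0.08830834  0.0867907   0.0081852 ] [ 0.76922651 -1.65467738 -0.35738755]
wrist wide_caddy [([0.639, 0.2047, 0.0011], 0.95)]
wrist wide_caddy_pad [([0.4691, 0.2326, 0.0657], 0.59)]
wrist wide_caddy_lid_front [([0.5445, 0.219, 0.1485], 0.7)]
[[0.001, -0.961, -0.275, 0.07], [1.0, 0.0, 0.001, 0.0], [-0.001, -0.275, 0.961, -0.146], [0.0, 0.0, 0.0, 1.0]] [[333.90103896   0.         315.35709676]
 [  0.         333.90103896 199.15896705]
 [  0.           0.           1.        ]]
[310.0, 195.0]
[332.0, 213.0]
[288.0, 213.0]
[287.0, 177.0]
[333.0, 177.0]
top wide_caddy [([0.6362, 0.2035, -0.0033], 0.89), ([0.4361, -0.3688, 0.0005], 0.71)]
top wide_caddy_pad [([0.4664, 0.2349, 0.0675], 0.41)]
top wide_caddy_lid_front [([0.5495, 0.2197, 0.1551], 0.62)]
scene wide_caddy [([0.6396, 0.2077, -0.0012], 0.76)]
scene wide_caddy_pad [([0.465, 0.237, 0.0634], 0.51)]
scene wide_caddy_lid_front [([0.548, 0.2227, 0.1502], 0.93)]
```

View pics/wrist2.png

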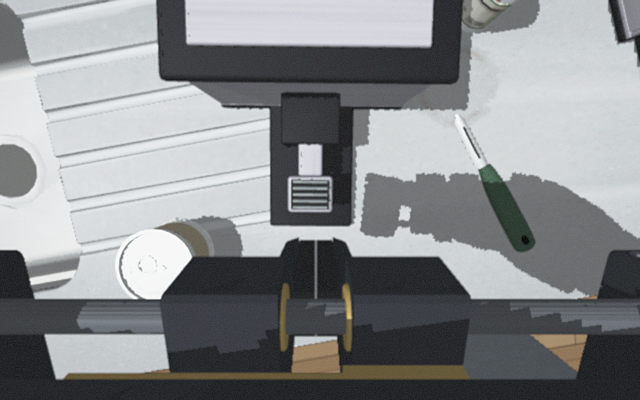

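View pics/scene2.png

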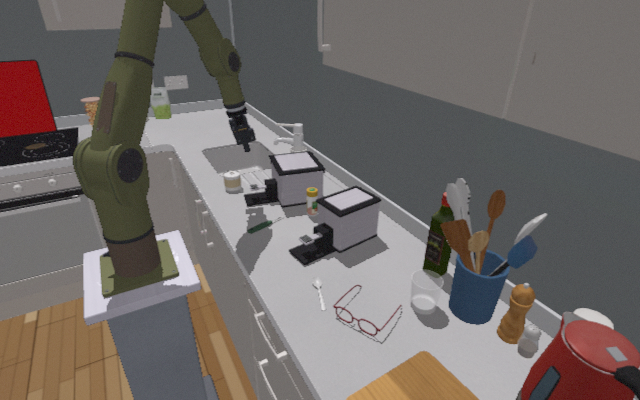

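The wrist view shows the wide pad at columns 288–333 and rows 177–213, right where I predicted it, so pad (0.466, 0.235) and yaw −0.18 hold. The camera sits on the lid side of the tool, so I'll use an 18° tilt for more clearance from the lid.

```bash
python3 - <<'E'
from plant import r
from h import *
s=r.get_state()
Rt=target(-.18,18)
for z in(.16,.105,.085): print(rel(s,[.465,.235,z],Rt))
print(Rt.inv().apply([0,0,-.01]),Rt.inv().apply([np.cos(.18)*.01,-np.sin(.18)*.01,0]))
E
```

```text
([0.0043, -0.0047, 0.0614], [0.0, 7.97, 0.01])
([-0.0053, -0.0047, 0.1156], [0.0, 7.97, 0.01])
([-0.0088, -0.0047, 0.1353], [0.0, 7.97, 0.01])
[-0.00309017  0.          0.00951057] [ 9.51056516e-03 -4.23884167e-19  3.09016994e-03]
```

Emit:
{"api": "carry_out", "payload": {
  "commands": [
    [0.001,-0.0015,0.02,0,3,0],
    [0.003,-0.003,0.04,0,6,0],
    [0.0043,-0.0047,0.06,0,8,0],
    [0.001,-0.0047,0.08,0,8,0],
    [-0.002,-0.0047,0.1,0,8,0],
    [-0.0053,-0.0047,0.1156,0,8,0],
    [-0.007,-0.0047,0.126,0,8,0],
    [-0.0088,-0.0047,0.1353,0,8,0],
    [-0.0088,-0.0047,0.1353,0,8,0],
    [-0.0088,-0.0047,0.1353,0,8,0]
  ]
}}

```text
clock: 5.2
tool_pos: [0.4768, 0.2471, 0.1023]
eef_rot: [0.985, -0.091, 0.142, 0.026]
contact_force: [-0.4, -0.3, -1.0]
opening: 0.002
```

```bash
python3 - <<'E'
from plant import r
import cv2
from h import *
s=r.get_state()
print(s["clock"],s["tool_pos"],s["contact_force"])
for c in("wrist","scene"):
    p=r.snapshot(c);cv2.imwrite(f"pics/{c}3.png",p["img"])
    if c=="scene": cv2.imwrite("pics/scene3z.png",cv2.resize(p["img"][90:240,200:360],None,fx=4,fy=4))
Rt=target(-.18,18)
for z in(.07,.065): print(rel(s,[.466,.235,z],Rt))
E
```

```text
5.2 [0.47680229 0.24714702 0.10229856] [-0.37351994 -0.25087034 -0.98467313]
([-0.0173, 0.0131, 0.0289], [1.5, 1.47, 0.01])
([-0.0187, 0.013, 0.0337], [1.5, 1.47, 0.01])
```

View pics/wrist3.png

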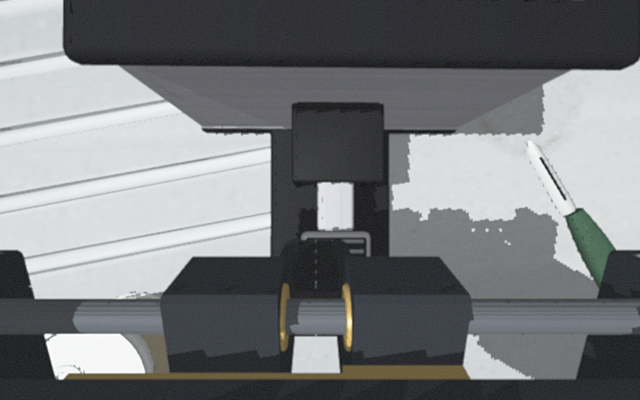

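View pics/scene3z.png

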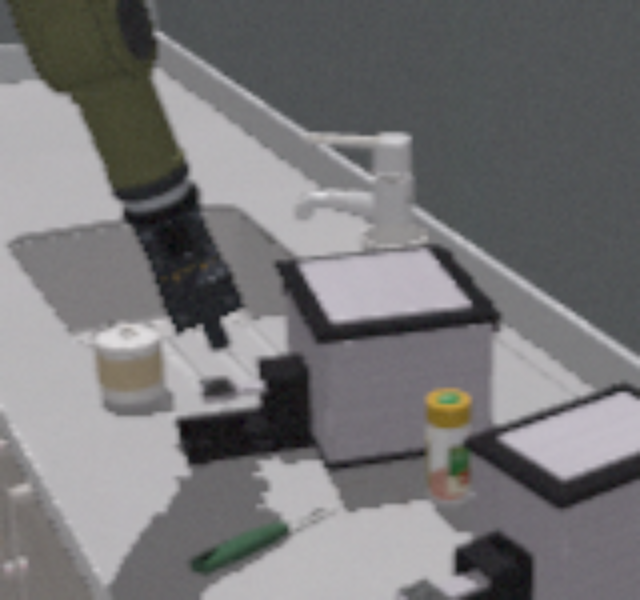

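```bash
python3 - <<'E'
from plant import r
from h import *
s=r.get_state()
print(s["clock"],s["q"].round(3),s["tool_pos"])
E
```

```text
5.3 [-0.903  0.805  0.32   2.152  0.204  0.043 -2.654] [0.47675814 0.2471738  0.10256093]
```

The arm fell short because joint 6 is at its lower limit with this tilt. I'll lift, remove the tilt and turn the tool half way round. That puts the camera on the robot's side and brings joint 7 back to mid-range.

```bash
python3 - <<'E'
from plant import r
from h import *
s=r.get_state()
print(rel(s,[.45,.235,.22],target(-.18,0)))
E
```

```text
([0.0103, 0.0199, -0.119], [1.47, -16.54, -0.23])
```

Emit:
{"api": "carry_out", "payload": {
  "commands": [
    [0,0.003,-0.02,0,0,0],
    [0.001,0.006,-0.04,0.3,-3,0],
    [0.003,0.01,-0.06,0.6,-6,0],
    [0.005,0.014,-0.08,0.9,-9,0],
    [0.007,0.017,-0.1,1.2,-12,0],
    [0.01,0.02,-0.119,1.5,-16.5,-0.2],
    [0.01,0.02,-0.119,1.5,-16.5,-0.2]
  ]
}}

```text
clock: 6.0
tool_pos: [0.4532, 0.2339, 0.2222]
eef_rot: [0.996, -0.093, 0.003, -0.002]
contact_force: [0.6, -0.0, -0.2]
opening: 0.004
```

```bash
python3 - <<'E'
from plant import r
from h import *
s=r.get_state()
print(s["clock"],s["q"].round(3),s["tool_pos"],s["eef_rot"])
print(rel(s,[.44,.235,.23],target(-.18,0)))
E
```

```text
6.0 [-0.51   0.56  -0.089  1.937  0.08   0.641 -2.406] [0.45319252 0.23394393 0.2221584 ] [ 0.99569927 -0.09257865  0.00285033 -0.00200812]
([-0.0131, 0.0014, -0.0079], [-0.26, -0.3, -0.31])
```

Emit:
{"api": "carry_out", "payload": {
  "commands": [
    [-0.01,0,-0.008,0,0,-8],
    [-0.013,0,-0.008,0,0,-16],
    [-0.013,0,-0.008,0,0,-24],
    [-0.013,0,-0.008,0,0,-32],
    [-0.013,0,-0.008,0,0,-40],
    [-0.013,0,-0.008,0,0,-48],
    [-0.013,0,-0.008,0,0,-56],
    [-0.013,0,-0.008,0,0,-64],
    [-0.013,0,-0.008,0,0,-72],
    [-0.013,0,-0.008,0,0,-80],
    [-0.013,0,-0.008,0,0,-88],
    [-0.013,0,-0.008,0,0,-96]
  ]
}}

```text
clock: 7.2
tool_pos: [0.4358, 0.2376, 0.2264]
eef_rot: [0.731, 0.683, -0.0, 0.0]
contact_force: [0.1, -0.2, -0.4]
opening: 0.007
```

Emit:
{"api": "carry_out", "payload": {
  "commands": [
    [0,0,0,0,0,-8],
    [0,0,0,0,0,-16],
    [0,0,0,0,0,-24],
    [0,0,0,0,0,-32],
    [0,0,0,0,0,-40],
    [0,0,0,0,0,-48],
    [0,0,0,0,0,-56],
    [0,0,0,0,0,-64],
    [0,0,0,0,0,-72],
    [0,0,0,0,0,-80],
    [0,0,0,0,0,-84],
    [0,0,0,0,0,-84]
  ]
}}

```text
clock: 8.4
tool_pos: [0.4358, 0.2376, 0.2262]
eef_rot: [0.089, 0.996, -0.0, -0.001]
contact_force: [-0.0, -0.4, -0.3]
opening: 0.004
```

```bash
python3 - <<'E'
from plant import r
from h import *
s=r.get_state()
print(s["clock"],s["q"].round(3),s["tool_pos"],s["eef_rot"],s["contact_force"])
Rt=target(-.18+np.pi,-4)
c=np.array([np.cos(.18),-np.sin(.18),0])
for z in(.16,.10,.075): print(rel(s,np.array([.466,.235,z])-.003*c,Rt))
E
```

```text
8.4 [ 1.000e-03  7.110e-01 -1.003e+00  1.937e+00  7.570e-01  9.290e-01
  8.000e-03] [0.43577793 0.23756636 0.22618346] [ 8.90147288e-02  9.96030127e-01 -2.75660829e-04 -5.36173582e-04] [-0.03818982 -0.36297925 -0.32770162]
([-0.0273, 0.0029, 0.0662], [-0.03, -4.06, 0.1])
([-0.0273, 0.0029, 0.1262], [-0.03, -4.06, 0.1])
([-0.0274, 0.0029, 0.1512], [-0.03, -4.06, 0.1])
```

Emit:
{"api": "carry_out", "payload": {
  "commands": [
    [-0.01,0.001,0.015,0,-1,0],
    [-0.02,0.002,0.035,0,-2,0],
    [-0.027,0.003,0.055,0,-4,0.1],
    [-0.027,0.003,0.075,0,-4,0.1],
    [-0.027,0.003,0.095,0,-4,0.1],
    [-0.027,0.003,0.115,0,-4,0.1],
    [-0.027,0.003,0.13,0,-4,0.1],
    [-0.027,0.003,0.143,0,-4,0.1],
    [-0.027,0.003,0.15,0,-4,0.1],
    [-0.027,0.003,0.15,0,-4,0.1]
  ]
}}

```text
clock: 9.4
tool_pos: [0.4631, 0.2354, 0.0765]
eef_rot: [0.091, 0.995, -0.004, 0.034]
contact_force: [-0.3, -0.4, -0.2]
opening: 0.003
```

```bash
python3 - <<'E'
from plant import r
import cv2
from h import *
s=r.get_state()
print(s["clock"],s["q"].round(3),s["tool_pos"],s["eef_rot"],s["contact_force"])
p=r.snapshot("scene")
cv2.imwrite("pics/scene4z.png",cv2.resize(p["img"][90:240,200:360],None,fx=4,fy=4))
p=r.snapshot("top")
cv2.imwrite("pics/top4z.png",cv2.resize(p["img"][140:290,150:310],None,fx=4,fy=4))
Rt=target(-.18+np.pi,-4)
c=np.array([np.cos(.18),-np.sin(.18),0])
for d in(0,.033,.036): print(rel(s,np.array([.466,.235,.066-d])+(-.003+.0045*d/.033)*c,Rt))
E
```

```text
9.4 [-0.156  0.913 -0.738  2.04   1.192  0.668 -0.346] [0.46309042 0.23542769 0.0765206 ] [ 0.09054414  0.9953013  -0.00370315  0.03410826] [-0.26680365 -0.38797861 -0.24493   ]
([0.0008, 0.0001, 0.0105], [-0.07, -0.07, -0.08])
([-0.0014, 0.0002, 0.0437], [-0.07, -0.07, -0.08])
([-0.0016, 0.0002, 0.0467], [-0.07, -0.07, -0.08])
```

View pics/scene4z.png

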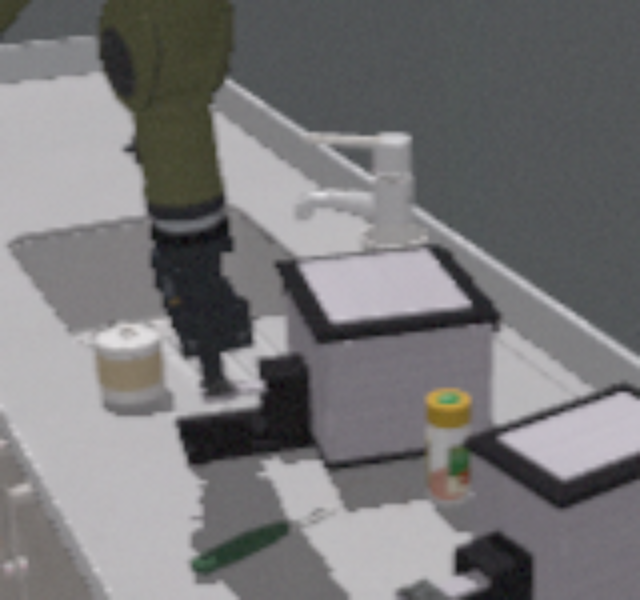

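View pics/top4z.png

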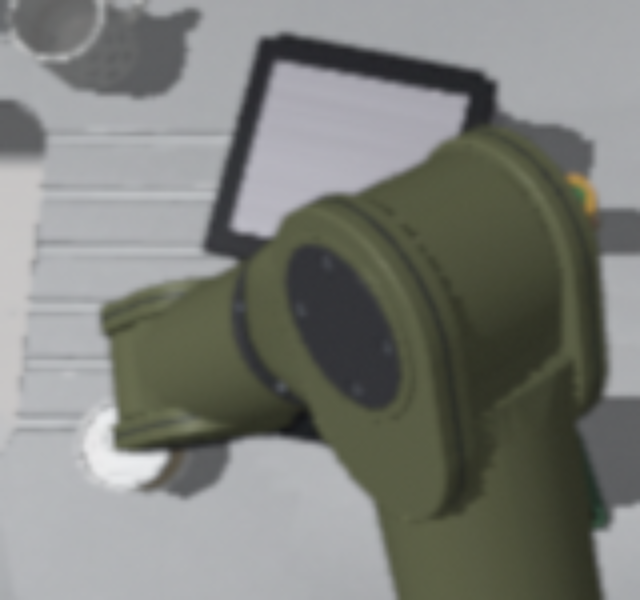

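```bash
python3 - <<'E'
from plant import r
import cv2
p=r.snapshot("scene")
cv2.imwrite("pics/scene5.png",cv2.resize(p["img"][0:240,60:380],None,fx=2.5,fy=2.5))
import numpy as np
# where lid-open front edge corners project
K=np.array(p["intrinsics"]);T=np.linalg.inv(np.array(p["extrinsics"]))
o=np.array([.638,.2045,0]);y=-.18
for a,b,z in((-.09,-.1,.152),(-.09,.1,.152),(.023,-.1,.315),(.023,.1,.315),(-.04,-.1,.26),(-.04,.1,.26)):
    P=o+[a*np.cos(y)-b*np.sin(y),a*np.sin(y)+b*np.cos(y),z];k=K@(T@np.r_[P,1])[:3];u=k[:2]/k[2];print((a,b,z),((u-[60,0])*2.5).round())
E
```

```text
(-0.09, -0.1, 0.152) [548. 433.]
(-0.09, 0.1, 0.152) [520. 385.]
(0.023, -0.1, 0.315) [620. 322.]
(0.023, 0.1, 0.315) [584. 284.]
(-0.04, -0.1, 0.26) [579. 362.]
(-0.04, 0.1, 0.26) [547. 321.]
```

View pics/scene5.png

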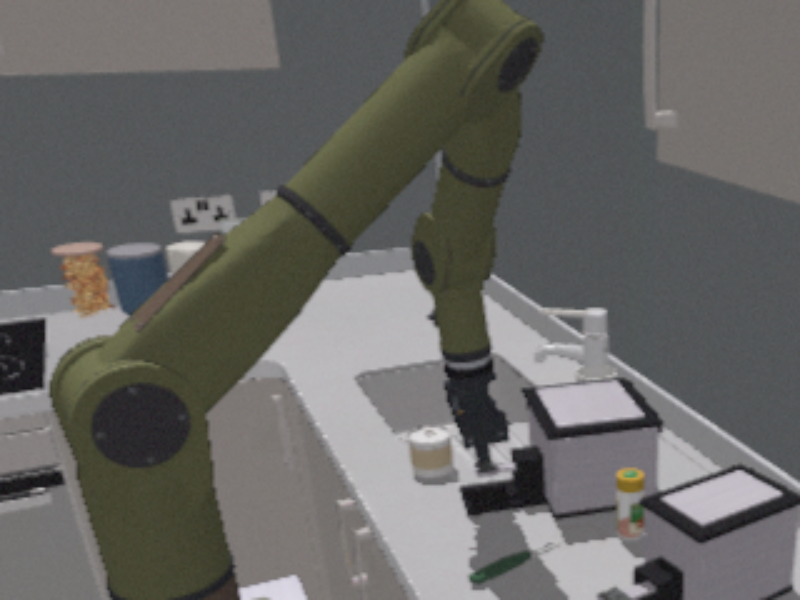

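Scene view: the elbow and forearm stay high, and the wrist column at about (470,350) is clear of the lid's swing, which runs up through about (550,360) and (600,300). The fingertips sit over the pad at about (487,465), so I'm pressing now.

Emit:
{"api": "carry_out", "payload": {
  "commands": [
    [0.0005,0,0.003,0,0,0],
    [0.0007,0,0.006,0,0,0],
    [0.0008,0,0.009,0,0,0],
    [0.0007,0,0.011,0,0,0],
    [0.0006,0,0.013,0,0,0],
    [0.0004,0,0.015,0,0,0],
    [0.0003,0,0.017,0,0,0],
    [0.0001,0,0.019,0,0,0],
    [0,0,0.021,0,0,0],
    [-0.0001,0,0.023,0,0,0],
    [-0.0002,0,0.025,0,0,0],
    [-0.0002,0,0.025,0,0,0]
  ]
}}

```text
clock: 10.75
tool_pos: [0.4643, 0.2354, 0.0526]
eef_rot: [0.09, 0.995, -0.003, 0.034]
contact_force: [-4.5, -0.7, 6.7]
opening: 0.007
```

```bash
python3 - <<'E'
from plant import r
import cv2
s=r.get_state()
print(s["clock"],s["tool_pos"],s["contact_force"])
p=r.snapshot("scene")
cv2.imwrite("pics/scene6.png",cv2.resize(p["img"][60:240,200:360],None,fx=3,fy=3))
E
```

```text
10.75 [0.46425653 0.23544765 0.05261842] [-4.47137345 -0.67213293  6.6825939 ]
```

View pics/scene6.png

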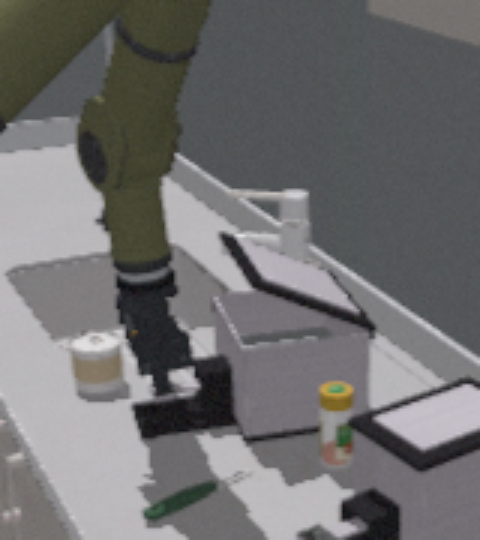

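Emit:
{"api": "carry_out", "payload": {
  "commands": [
    [0.0001,0,0.002,0,0,0],
    [0.0002,0,0.004,0,0,0],
    [0.0002,0,0.006,0,0,0],
    [0.0003,0,0.008,0,0,0],
    [0.0003,0,0.01,0,0,0],
    [0.0004,0,0.012,0,0,0],
    [0.0004,0,0.014,0,0,0],
    [0.0005,0,0.016,0,0,0],
    [0.0006,0,0.018,0,0,0],
    [0.0006,0,0.019,0,0,0],
    [0.0006,0,0.02,0,0,0],
    [0.0006,0,0.02,0,0,0]
  ]
}}

```text
clock: 12.0
tool_pos: [0.4666, 0.2351, 0.0328]
eef_rot: [0.091, 0.995, -0.003, 0.035]
contact_force: [-1.9, -0.8, 7.0]
opening: 0.008
```

```bash
python3 - <<'E'
from plant import r
import cv2
s=r.get_state()
print(s["clock"],s["tool_pos"],s["contact_force"])
p=r.snapshot("scene")
cv2.imwrite("pics/scene7.png",cv2.resize(p["img"][60:240,200:360],None,fx=3,fy=3))
E
```

```text
12.0 [0.46664856 0.23505874 0.03278367] [-1.93169579 -0.76757995  6.9900982 ]
```

View pics/scene7.png

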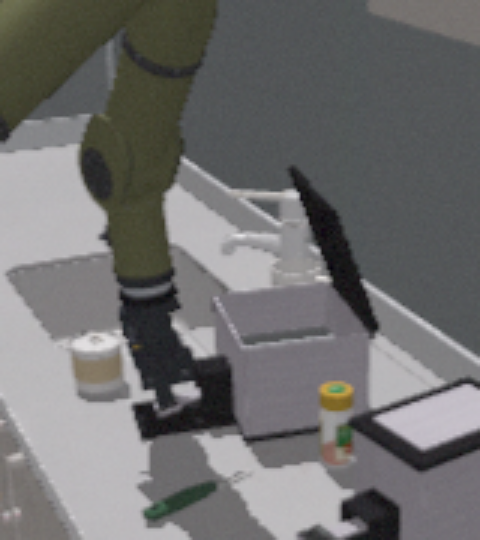

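Emit:
{"api": "carry_out", "payload": {
  "commands": [
    [0,0,0.001,0,0,0],
    [0.0001,0,0.002,0,0,0],
    [0.0001,0,0.003,0,0,0],
    [0.0001,0,0.003,0,0,0]
  ]
}}

```text
clock: 12.45
tool_pos: [0.4668, 0.2351, 0.032]
eef_rot: [0.09, 0.995, -0.003, 0.036]
contact_force: [-6.5, -4.3, 28.8]
opening: 0.004
```

The stop is met at about 29 N. I'll ease off 0.8 mm and hold for over 3 s.

Emit:
{"api": "carry_out", "payload": {
  "commands": [
    [0,0,-0.0004,0,0,0],
    [0,0,-0.0008,0,0,0],
    [0,0,-0.0008,0,0,0],
    [0,0,-0.0008,0,0,0],
    [0,0,-0.0008,0,0,0],
    [0,0,-0.0008,0,0,0],
    [0,0,-0.0008,0,0,0],
    [0,0,-0.0008,0,0,0],
    [0,0,-0.0008,0,0,0],
    [0,0,-0.0008,0,0,0],
    [0,0,-0.0008,0,0,0],
    [0,0,-0.0008,0,0,0]
  ]
}}

```text
clock: 13.65
tool_pos: [0.4667, 0.2351, 0.0322]
eef_rot: [0.09, 0.995, -0.003, 0.036]
contact_force: [-3.8, -3.5, 21.3]
opening: 0.004
```

```bash
python3 - <<'E'
from plant import r
import cv2
s=r.get_state()
print(s["clock"],s["tool_pos"],s["contact_force"])
p=r.snapshot("scene")
cv2.imwrite("pics/scene8.png",cv2.resize(p["img"][60:240,200:360],None,fx=3,fy=3))
l=[(d["xyz"],d["p"]) for d in r.spot_point(p,"wide_caddy_lid_front")];print(l)
E
```

```text
13.65 [0.46673308 0.23507968 0.03216767] [-3.83742764 -3.52628595 21.33596582]
[([0.676, 0.1958, 0.3153], 0.96)]
```

View pics/scene8.png

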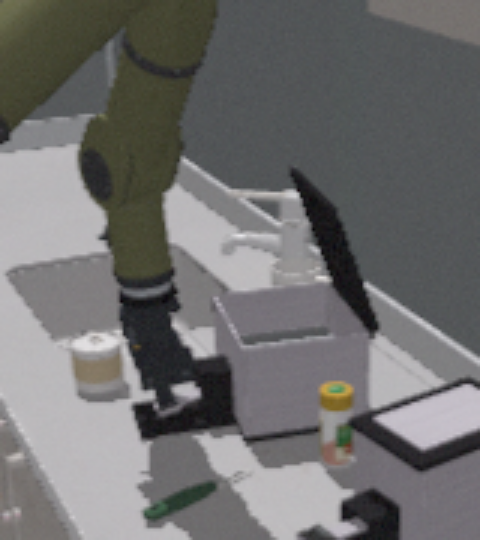

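Emit:
{"api": "carry_out", "payload": {
  "commands": [
    [0,0,0,0,0,0],
    [0,0,0,0,0,0],
    [0,0,0,0,0,0],
    [0,0,0,0,0,0],
    [0,0,0,0,0,0],
    [0,0,0,0,0,0],
    [0,0,0,0,0,0],
    [0,0,0,0,0,0],
    [0,0,0,0,0,0],
    [0,0,0,0,0,0],
    [0,0,0,0,0,0],
    [0,0,0,0,0,0]
  ]
}}

```text
clock: 14.95
tool_pos: [0.4668, 0.2351, 0.0322]
eef_rot: [0.09, 0.995, -0.003, 0.036]
contact_force: [-3.9, -4.6, 23.3]
opening: 0.005
```

Emit:
{"api": "carry_out", "payload": {
  "commands": [
    [0,0,0,0,0,0],
    [0,0,0,0,0,0],
    [0,0,0,0,0,0],
    [0,0,0,0,0,0],
    [0,0,0,0,0,0],
    [0,0,0,0,0,0],
    [0,0,0,0,0,0],
    [0,0,0,0,0,0],
    [0,0,0,0,0,0],
    [0,0,0,0,0,0],
    [0,0,0,0,0,0],
    [0,0,0,0,0,0]
  ]
}}

```text
clock: 16.15
tool_pos: [0.4668, 0.2351, 0.0322]
eef_rot: [0.09, 0.995, -0.003, 0.036]
contact_force: [-4.3, -3.8, 21.7]
opening: 0.007
```

The lid is fully open: the front edge is measured at z = 0.315 m and the force is steady at about 22 N. It has been held over 3.6 s, so I'm letting it down at 12 mm/s.

Emit:
{"api": "carry_out", "payload": {
  "commands": [
    [0,0,0,0,0,0],
    [0,0,-0.0008,0,0,0],
    [-0.0001,0,-0.002,0,0,0],
    [-0.0002,0,-0.0032,0,0,0],
    [-0.0003,0,-0.0044,0,0,0],
    [-0.0004,0,-0.0056,0,0,0],
    [-0.0005,0,-0.0068,0,0,0],
    [-0.0006,0,-0.008,0,0,0],
    [-0.0006,0,-0.0092,0,0,0],
    [-0.0007,0,-0.0104,0,0,0],
    [-0.0008,0,-0.0116,0,0,0],
    [-0.0009,0,-0.0128,0,0,0]
  ]
}}

```text
clock: 17.35
tool_pos: [0.4666, 0.2354, 0.0434]
eef_rot: [0.09, 0.995, -0.003, 0.035]
contact_force: [-4.5, 0.0, 5.0]
opening: 0.003
```

Emit:
{"api": "carry_out", "payload": {
  "commands": [
    [-0.0001,0,-0.0012,0,0,0],
    [-0.0002,0,-0.0024,0,0,0],
    [-0.0003,0,-0.0036,0,0,0],
    [-0.0003,0,-0.0048,0,0,0],
    [-0.0004,0,-0.006,0,0,0],
    [-0.0005,0,-0.0072,0,0,0],
    [-0.0006,0,-0.0084,0,0,0],
    [-0.0007,0,-0.0096,0,0,0],
    [-0.0008,0,-0.0108,0,0,0],
    [-0.0008,0,-0.012,0,0,0],
    [-0.0009,0,-0.013,0,0,0],
    [-0.001,0,-0.014,0,0,0]
  ]
}}

```text
clock: 18.55
tool_pos: [0.4665, 0.2355, 0.0576]
eef_rot: [0.09, 0.995, -0.003, 0.035]
contact_force: [-6.4, 0.3, 6.3]
opening: 0.006
```

Emit:
{"api": "carry_out", "payload": {
  "commands": [
    [-0.0001,0,-0.001,0,0,0],
    [-0.0001,0,-0.002,0,0,0],
    [-0.0002,0,-0.003,0,0,0],
    [-0.0003,0,-0.004,0,0,0],
    [-0.0003,0,-0.005,0,0,0],
    [-0.0004,0,-0.006,0,0,0],
    [-0.0005,0,-0.007,0,0,0],
    [-0.0006,0,-0.008,0,0,0],
    [-0.0006,0,-0.009,0,0,0],
    [-0.0007,0,-0.01,0,0,0],
    [-0.0008,0,-0.011,0,0,0],
    [-0.0008,0,-0.012,0,0,0]
  ]
}}

```text
clock: 19.75
tool_pos: [0.4676, 0.2348, 0.0692]
eef_rot: [0.091, 0.995, -0.003, 0.035]
contact_force: [0.9, -0.0, 0.1]
opening: 0.003
```

```bash
python3 - <<'E'
from plant import r
import cv2
from h import *
s=r.get_state()
print(s["clock"],s["tool_pos"],s["contact_force"])
p=r.snapshot("scene")
cv2.imwrite("pics/scene9.png",cv2.resize(p["img"][60:240,200:360],None,fx=3,fy=3))
for n in("wide_caddy_lid_front","wide_caddy_pad"):print([(d["xyz"],d["p"]) for d in r.spot_point(p,n)])
Rt=target(-.18+np.pi,-4)
print(rel(s,[.42,.243,.20],Rt))
E
```

```text
19.75 [0.4675757  0.23481304 0.06923916] [ 0.86057048 -0.04895641  0.13652388]
[([0.5491, 0.2195, 0.1516], 0.88)]
[([0.464, 0.2367, 0.0641], 0.54)]
([0.0389, -0.0006, -0.1339], [-0.01, 0.07, -0.14])
```

View pics/scene9.png

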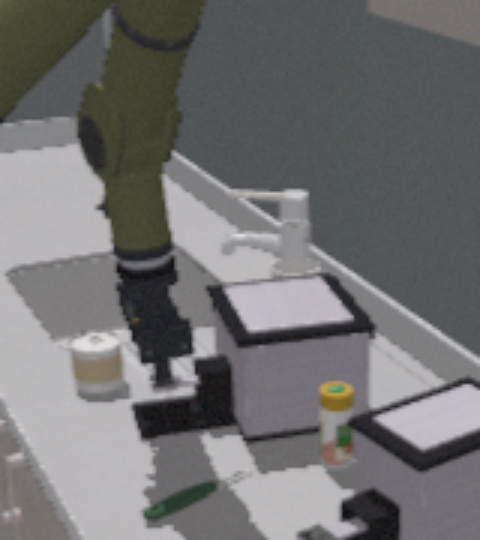

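The lid is shut, with its front edge at 0.152, and contact is gone. Moving clear.

Emit:
{"api": "carry_out", "payload": {
  "commands": [
    [0,0,-0.008,0,0,0],
    [0,0,-0.02,0,0,0],
    [0.003,0,-0.04,0,0,0],
    [0.01,0,-0.06,0,0,0],
    [0.018,0,-0.08,0,0,0],
    [0.026,0,-0.1,0,0,0],
    [0.034,0,-0.12,0,0,0],
    [0.039,0,-0.134,0,0,0],
    [0.039,0,-0.134,0,0,0],
    [0.039,0,-0.134,0,0,0],
    [0.039,0,-0.134,0,0,0]
  ]
}}

```text
clock: 21.0
tool_pos: [0.4195, 0.2432, 0.1995]
eef_rot: [0.091, 0.995, -0.004, 0.035]
contact_force: [0.3, -0.6, 0.3]
opening: 0.005
```

```bash
python3 - <<'E'
from plant import r
import cv2
from h import *
s=r.get_state()
print(s["clock"],s["tool_pos"],s["contact_force"],abs(s["qd"]).max())
for c in("scene","top"):
    p=r.snapshot(c);cv2.imwrite(f"pics/{c}10.png",p["img"])
    for n in("wide_caddy","wide_caddy_lid_front","narrow_caddy","narrow_caddy_lid_front","spice_jar","peeler","tin"):print(c,n,[(d["xyz"].round(3) if hasattr(d["xyz"],'round') else d["xyz"],d["p"]) for d in r.spot_point(p,n)][:1])
E
```

```text
21.0 [0.41945536 0.24316548 0.1995183 ] [ 0.3266454  -0.57155972  0.27951723] 0.008925225822187325
scene wide_caddy [([0.6378, 0.2039, -0.0019], 0.96)]
scene wide_caddy_lid_front [([0.549, 0.2213, 0.151], 0.88)]
scene narrow_caddy [([0.6563, -0.1639, -0.0031], 0.69)]
scene narrow_caddy_lid_front [([0.5653, -0.1761, 0.1506], 0.7)]
scene spice_jar [([0.623, 0.0322, 0.0026], 0.83)]
scene peeler [([0.4387, 0.0385, -0.0016], 0.45)]
scene tin [([0.4264, 0.3968, -0.0057], 0.7)]
top wide_caddy [([0.6358, 0.2075, -0.0002], 0.77)]
top wide_caddy_lid_front [([0.5509, 0.2196, 0.1553], 0.89)]
top narrow_caddy [([0.6597, -0.1607, 0.0016], 0.74)]
top narrow_caddy_lid_front [([0.5683, -0.1758, 0.1524], 0.71)]
top spice_jar [([0.6234, 0.0353, -0.005], 0.49)]
top peeler []
top tin []
```

View pics/scene10.png

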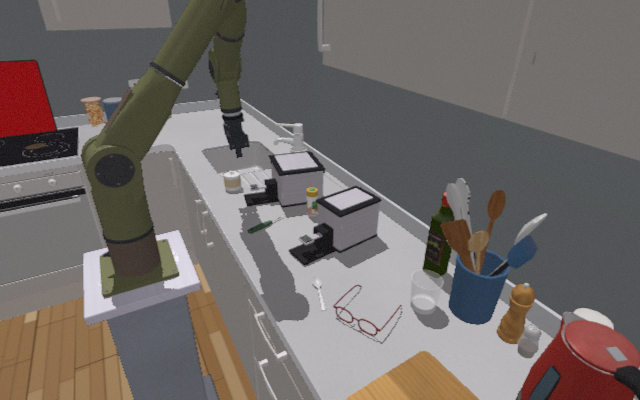

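Both lids are shut, everything I could measure is where it was, and the gripper at about (235,140) is clear of everything.

```bash
python3 -c "
from plant import r
print(r.finish_job())"
```

```text
the job is handed in; nothing more can be done
None
```

I opened the wide caddy's lid fully by pressing its lever with the closed fingertips, held it open, then eased it shut and moved clear. The job was handed in at about 21 s; no verdict was reported.

- **Opening:** the lever met its stop at about 29 N, and I eased off to about 22 N. The lid's front edge measured 0.315 m high, which is fully open. It stayed there for about 3.7 s.
- **Closing:** I raised the fingers at 10–12 mm/s with contact kept on the pad. By the figures given, that shuts the lid at about 0.4 rad/s, though I did not measure its speed directly. The front edge ended at about 0.152 m, which is shut.
- **Last checks:**
  - The contact force was about zero and the arm was still.
  - Both caddies, the spice jar, the peeler and the tin were where they started, within the few millimetres the networks can resolve.
  - The teaspoon and spectacles were checked only by eye in the last picture. The last top view found neither peeler nor tin, so those two rest on the scene camera alone.
- **What went wrong:** my first approach with an 18° tilt ran into a joint 6 limit above the pad. I lifted, turned the tool half way round and approached again; nothing was touched.

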